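# Rock the angle gauge on the sprung stud to the red mark and hold

## Robot

A 7-joint arm with a two-finger parallel gripper is mounted at the origin on the work surface. World frame = base frame: x ahead of the robot, y to its left, z up, the work surface at z = 0. Lengths are in mm, angles in rad, forces in N, time in s.
With the tool pointing down it reaches from about 400 to 900 mm from the base axis. Payload 5.6 kg.
Tool frame: the origin (TCP) lies midway between the tips of the shut fingers; the grasp point (between the pads) lies 19 mm behind it; x points along the fingers, y is the direction in which the jaws open and shut, and the axes are right-handed (so a half turn about x gives the same grasp; the last joint's range is limited). The gripper opens to 92 mm and grips with 3 to 60 N. Pads are 20 mm wide; open, the fingers measure 128 mm over their backs; the gripper's body (75 mm by 189 mm) begins 69 mm behind the grasp point.
Start: joints at [1.132, 0.468, -0.012, 1.603, 0.006, 1.071, -0.056], TCP at [250.566, -599.772, 214.592] pointing down, gripper open.
Joint ranges: [-2.53, 2.53], [-0.31, 2.02], [-1.57, 1.55], [0.28, 2.44], [-1.29, 4.43], [0.15, 1.84], [-2.92, 2.92]. Speed limits (rad/s): [2.57, 2.57, 3.14, 3.14, 3.14, 3.14, 3.14].

## Interface

Orientations are given as a rotation vector (axis times angle).
In Python, from cell import robot, grip, kin, viewer gives the robot as it stands. Calls block until the motion is done:
- robot.movep(position, orientation): joint-space move of the TCP to a pose.
- robot.servo_line(position, feed=150, rotation=None): straight line of the TCP; rotation=None keeps the orientation; feed is the mean speed in mm/s.
- robot.goto_joints(angles): joint-space move.
- grip(opening, newtons=None): opening from 0.0 (shut) to 1.0 (fully open); newtons is the grip in N (None keeps the last); returns when the fingers have stopped.
- robot.hold(seconds).
- kin.ik(position, orientation): joint angles nearest the present ones, or None.
- robot.observe(): the state.
- viewer.read_camera(name): name is "side" or "top" or "wrist"; returns the picture (420x560x3 uint8, red, green, blue); there is no depth.
- viewer.camera_info(name): a dict with "camera_matrix" (3x3 intrinsics, pixels), "R" (3x3) and "t" (3): a world point X has camera coordinates R X + t. Camera axes: x right, y down, z forward; pixel columns grow to the right and rows downward; lengths in mm; the calibration is good to about 2 mm. A picture is of the moment at which its call begins: read the wrist's pose just before it. camera_info takes no time and is no camera call; for the wrist camera it gives the pose at the moment of the call.
A pose or a line that the arm cannot do raises robot.IKError and nothing moves.
- robot.job_done(): hands the job in, once; it reports no verdict.
Trained networks look in the newest picture that a camera, given by its name, has taken for a name from the list of things; names that differ only in an ending like _2 or _b are one class to them, and where a whole thing is asked for, a point or a joint stands for the part that bears it (a point fixed in the world has none). Each returns a list of dicts, best first, with "confidence" (0 to 1); they miss things now and then, are a little off and sometimes report something else, mostly with a low value. They report only what shows in the picture. A call takes as long as a camera call. They do not tell look-alikes from the thing itself.
- viewer.silhouettes(name, camera): "mask" (420x560 bool, what is visible of it).
- viewer.pinpoint(name, camera): "at" ([x, y, z] in mm, in the coordinates of the camera as it stood for that picture, good to about 4 mm: a listed point, or the origin of a listed thing).
The state is a dict: "t": time; "joints": joint angles; "joint_velocities": joint speeds; "joint_torque": joint torques, N m; "tcp_pos": TCP position; "tcp_rot": TCP orientation; "contact_force": force on the tool from outside, world axes, zero at the start; "wrist_torque": the same for the moment, N m; "grip_width": opening from 0.0 (shut) to 1.0 (fully open).
Only numpy, scipy, OpenCV 4.12 (cv2) and the standard library are available. Lean on these libraries where they do the work, as an engineer would, in place of code of your own. Each camera call takes 0.05 s, during which the arm holds its last target.

## Task

Pick up the pendulum angle gauge by the square grip on its top and set it upright, squarely across the uneven orange crown of the sprung stud, so that it pushes the stud down a little without ever driving it to the bottom of its travel. Then rock it sideways on the crown until its swinging black pointer settles on the red mark of the dial, and finish while holding it there, still gripped and resting on the crown. Leave the jar, the beaker and the stack of dishes where they are.

Things in the scene. Friction and masses are not known exactly. Their poses are not given: they have to be found in the camera images.
- gauge: The angle gauge, about 0.35 kg, 178 mm tall, loose, standing upright. Origin at the centre of its underside, z up, x out of the dial face (it looks away from the robot, within 30 degrees), y along the base, to the right as one looks at the dial. Base 44 (x) x 90 (y) x 10 mm; round dark dial housing above it, 120 mm diameter, 22 mm thick, centre 69 mm up; square grip on top.
- gauge_grip (a point): Point to grasp at, on the axis of the gauge's square grey grip, 156 mm above the underside; axes as gauge. The grip is 26 mm along y, 22 mm along x and stands from 129 to 178 mm above the underside.
- gauge_base (a point): Centre of the flat underside of the gauge's base; axes as gauge.
- pointer (a joint): Angle of the black pendulum pointer on the dial, rad: 0 when it points at the middle of the base, positive towards the gauge's +y. It hangs freely and swings like a plumb bob (about 3 swings a second, settling in 1 to 2 s), so with the gauge at rest it equals how far the gauge's top leans towards its own +y side.
- mark (a joint): Angle of the red mark on the dial, rad, measured like pointer; a preset index on the dial rim, between 0.22 and 0.46, which stays where it is.
- pointer_tip (a point): Tip of the black pointer, 51 mm from the dial's centre (the pivot), just in front of the dial face.
- mark_tip (a point): Middle of the red mark (a radial bar on the dial face, 9 mm wide, 16 mm long), also 51 mm from the dial's centre; the pointer tip coincides with it when the pointer is on the mark.
- guide: The grey guide block, fixed to the table, 80 x 80 x 46 mm, that carries the sprung stud upright in its middle; origin at the centre of its underside, z up, x along the crown's ridge. A 6 mm collar stands on its top.
- stud_crown (a point): Top of the stud's uneven orange crown, 95 mm above the table when not pressed. The crown is a rounded bumpy ridge of 12 mm radius, 56 mm long along x (parallel to the guide's x) and highest near its middle, the ends up to 3 mm lower. The gauge belongs across it, the gauge's x parallel to the ridge.
- stud (a joint): How far the stud is pressed down, m: 0 when free, 0.016 at the bottom. Spring: about 1.5 N to start it, then 0.6 N per mm (about 11 N at the bottom).
- jar_center (a point): Bystander: closed amber jar with black cap, 60 mm diameter, 100 mm tall, loose; the point is 50 mm up its axis.
- beaker_center (a point): Bystander: open glass beaker, 68 mm diameter, 85 mm tall, loose; the point is 42 mm up its axis.
- dishes_center (a point): Bystander: stack of clear culture dishes, 90 mm diameter, 26 mm tall, loose; the point is at its centre.
Things that resemble listed ones, but are neither listed nor needed, are in the scene too. There is more than one size of the gauge; the one meant has the size given above. What is shaped like the guide but pink or yellow is not meant.

How it is judged:
By the outcome, as a careful person would: the job done as asked, in the order asked, and still so for the second after the job is handed in, while the arm keeps its last pose, push and grip.
It also fails if it takes over 51 s, if anything falls off the work surface, if the arm or the gripper's body presses on something with over 40 N, if the wrist force passes 120 N, or if a joint passes its speed limit or range.

## Working session

There is one attempt and no reset: what is moved stays moved. The work goes in short steps, each a Python script; the robot and the scene stay as the last script left them, time stands still between calls to the robot, and variables do not carry over. Pictures are saved under pics/ and viewed, and the job is handed in when it is done.

```bash
ls; mkdir -p pics; python3 - <<'E'
from cell import robot, grip, kin, viewer
import cv2
s=robot.observe();print(s)
for n in ("side","top","wrist"):
    im=viewer.read_camera(n);cv2.imwrite(f"pics/{n}0.png",im[:,:,::-1])
    c=viewer.camera_info(n);print(n,c)
E
```

```text
pics
{'t': 0.0, 'joints': array([ 1.13198688,  0.46838402, -0.01158025,  1.60360891,  0.00595348,
        1.07139555, -0.05627749]), 'joint_velocities': array([-1.95144039e-04,  3.62343752e-05, -6.55492251e-04,  8.46170314e-05,
       -5.83914468e-04,  1.48193596e-03, -1.35989834e-04]), 'joint_torque': array([-1.38333407e-04, -5.20564306e+01, -1.26768104e-02, -2.43740040e+01,
       -5.65798790e-02,  1.73801748e-02,  1.64776184e-04]), 'tcp_pos': array([ 250.32268021, -599.23889783,  213.64197645]), 'tcp_rot': array([ 2.0044243 ,  0.40369286, -2.00531709]), 'contact_force': array([0.07320153, 0.70853391, 0.33832955]), 'wrist_torque': array([-0.00169362, -0.0227916 , -0.02634496]), 'grip_width': 1.0023857626366075}
side {'camera_matrix': array([[493.40011578,   0.        , 285.80384528],
       [  0.        , 493.40011578, 204.83048487],
       [  0.        ,   0.        ,   1.        ]]), 'R': array([[-0.98234592, -0.18616062,  0.01845863],
       [-0.1320349 ,  0.62004805, -0.77337391],
       [ 0.13252653, -0.76215789, -0.63368137]]), 't': array([ 549.28916437,  170.13286981, 1271.55585857])}
top {'camera_matrix': array([[425.50124506,   0.        , 276.32936096],
       [  0.        , 425.50124506, 206.71411808],
       [  0.        ,   0.        ,   1.        ]]), 'R': array([[-6.32694595e-04, -9.99984713e-01,  5.49308130e-03],
       [-9.74284108e-01, -6.21298342e-04, -2.25322194e-01],
       [ 2.25322163e-01, -5.49438195e-03, -9.74268821e-01]]), 't': array([   8.78751859,  567.4634547 , 1128.35971823])}
wrist {'camera_matrix': array([[335.27663813,   0.        , 271.68221476],
       [  0.        , 335.27663813, 214.47938301],
       [  0.        ,   0.        ,   1.        ]]), 'R': array([[ 0.38532829, -0.92277798, -0.00170479],
       [-0.89567818, -0.37445529,  0.23988294],
       [-0.22199707, -0.09090674, -0.97080032]]), 't': array([-649.0259871 ,  -26.35070499,  390.33906657])}
```

View pics/side0.png

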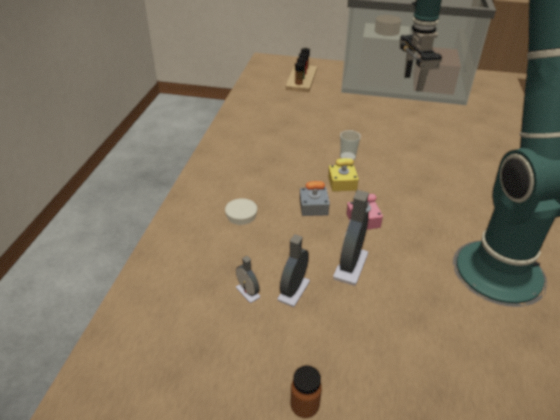

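View pics/top0.png

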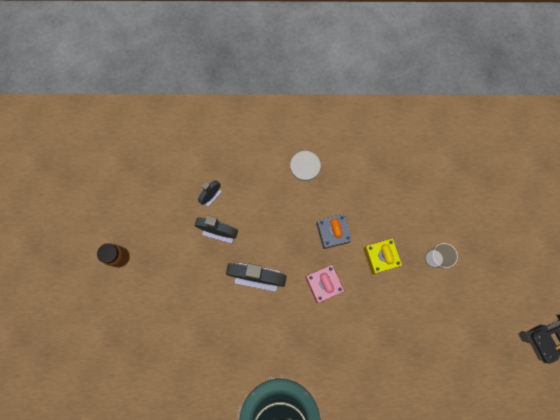

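```bash
cat > h.py <<'E'
from cell import robot, grip, kin, viewer
import numpy as np, cv2
from scipy.spatial.transform import Rotation as Ro
def tow(p,c): return np.array(c["R"]).T@(np.array(p)-c["t"])
def proj(X,c):
    q=c["R"]@np.array(X,float)+c["t"]; q=c["camera_matrix"]@q; return q[:2]/q[2]
def ray(uv,c):
    d=np.linalg.inv(c["camera_matrix"])@np.array([uv[0],uv[1],1.]); 
    return -c["R"].T@c["t"], c["R"].T@d
def atz(uv,c,z):
    o,d=ray(uv,c); return o+d*(z-o[2])/d[2]
def pp(n,cam,c=None):
    c=c or viewer.camera_info(cam)
    for r in viewer.pinpoint(n,cam):
        w=tow(r["at"],c); print(n,cam,round(r["confidence"],2),w.round(1),proj(w,c).round(0),flush=True)
E
python3 - <<'E'
from h import *
for cam in ("side","top"):
    for n in ("gauge_base","gauge_grip","guide","stud_crown","mark_tip","pointer_tip","jar_center","beaker_center","dishes_center"): pp(n,cam)
print(robot.observe()["t"])
E
```

```text
gauge_base side 0.93 [383.   64.1   0.8] [348. 266.]
gauge_base side 0.73 [5.087e+02 1.753e+02 3.000e-01] [293. 291.]
gauge_base side 0.69 [617.  202.7   1. ] [247. 293.]
gauge_grip side 0.86 [376.4  64.  207.3] [360. 205.]
gauge_grip side 0.82 [618.  199.9 101.6] [245. 263.]
gauge_grip side 0.55 [508.  175.5 154.6] [295. 246.]
guide side 0.94 [ 4.340e+02 -2.952e+02 -2.000e-01] [342. 183.]
guide side 0.59 [ 507.8 -159.5   -0.7] [313. 206.]
guide side 0.56 [ 355.3 -130.1   -1.5] [364. 220.]
stud_crown side 0.6 [ 357.6 -126.5   95.9] [367. 194.]
stud_crown side 0.57 [ 506.5 -157.    95.4] [315. 181.]
stud_crown side 0.53 [ 436.6 -288.8   92.4] [344. 159.]
pointer_tip side 0.55 [ 509.6 -158.7   95. ] [314. 181.]
jar_center side 0.7 [433.6 457.4  49.3] [306. 391.]
beaker_center side 0.73 [ 428.9 -447.8   39.4] [349. 146.]
dishes_center side 0.66 [709.6 -78.6  18.3] [239. 210.]
gauge_base top 0.74 [380.9  64.2  -4.1] [257. 276.]
gauge_base top 0.65 [501.1 175.3   3.2] [219. 234.]
gauge_base top 0.61 [ 6.123e+02  1.993e+02 -5.000e-01] [212. 197.]
gauge_grip top 0.89 [507.  178.9 155.6] [210. 222.]
gauge_grip top 0.71 [612.8 200.6 103.9] [206. 187.]
gauge_grip top 0.66 [ 4.979e+02 -1.552e+02  3.000e-01] [332. 235.]
gauge_grip top 0.65 [380.9  65.  207.8] [253. 270.]
guide top 0.95 [ 356.8 -123.8    2.4] [323. 284.]
guide top 0.82 [ 434.5 -287.4    6.5] [379. 256.]
guide top 0.8 [ 501.2 -156.     1.2] [333. 234.]
guide top 0.35 [434.4 459.2  52.4] [113. 255.]
stud_crown top 0.76 [ 357.8 -125.7   95.1] [328. 282.]
stud_crown top 0.57 [ 505.  -157.4   93.1] [338. 227.]
stud_crown top 0.49 [ 432.1 -290.5   95.8] [389. 254.]
pointer_tip top 0.55 [ 503.6 -156.5   91.8] [337. 227.]
jar_center top 0.85 [434.2 458.4  52.7] [113. 255.]
beaker_center top 0.83 [ 432.1 -446.9   49.4] [441. 256.]
dishes_center top 0.55 [699.1 -78.   15.6] [305. 168.]
dishes_center top 0.26 [506.1 181.4 158.7] [209. 222.]
1.05
```

```bash
python3 - <<'E'
from h import *
s=robot.observe();R=Ro.from_rotvec(s["tcp_rot"]).as_matrix()
print("tool axes cols\n",R.round(3))
c=viewer.camera_info("wrist");C=-c["R"].T@c["t"]
print("C",C,"cam in tool",(R.T@(C-s["tcp_pos"])).round(1));print("cam axes in tool (rows x,y,z)\n",(c["R"]@R).round(3))
for n in("side","top"):
    c=viewer.camera_info(n);print(n,-c["R"].T@c["t"])
t=viewer.read_camera("top");a=cv2.resize(t[150:310,180:420],None,fx=3.3,fy=3.3,interpolation=cv2.INTER_CUBIC)
cv2.imwrite("pics/topcrop.png",a[:,:,::-1])
t=viewer.read_camera("side");a=cv2.resize(t[150:310,210:410],None,fx=3.7,fy=3.7,interpolation=cv2.INTER_CUBIC)
cv2.imwrite("pics/sidecrop.png",a[:,:,::-1])
E
```

```text
tool axes cols
 [[-0.     0.386 -0.923]
 [-0.    -0.923 -0.386]
 [-1.     0.     0.   ]]
C [ 313.23066557 -573.47711725  384.89323121] cam in tool [-1.703e+02 -1.000e-01 -6.790e+01]
cam axes in tool (rows x,y,z)
 [[ 0.     1.     0.   ]
 [-0.24  -0.     0.971]
 [ 0.971 -0.     0.24 ]]
side [393.54056285 965.89178334 927.1984519 ]
top [ 298.63173369   15.33958763 1227.13953212]
```

View pics/topcrop.png

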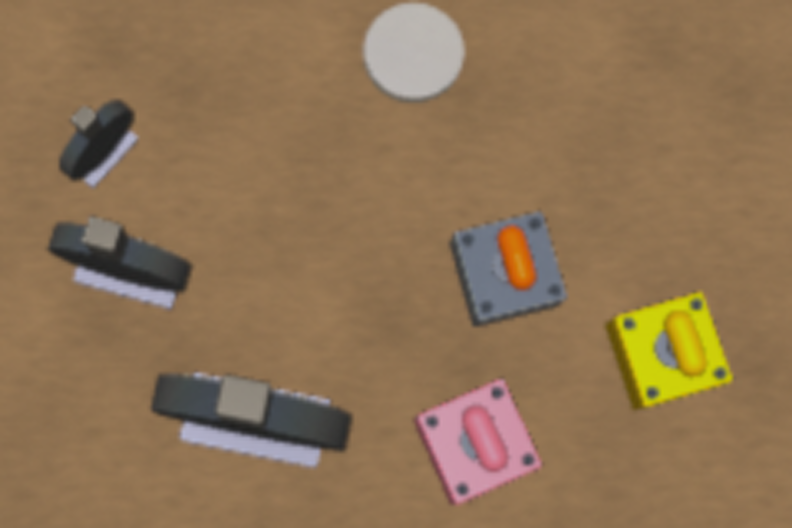

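View pics/sidecrop.png

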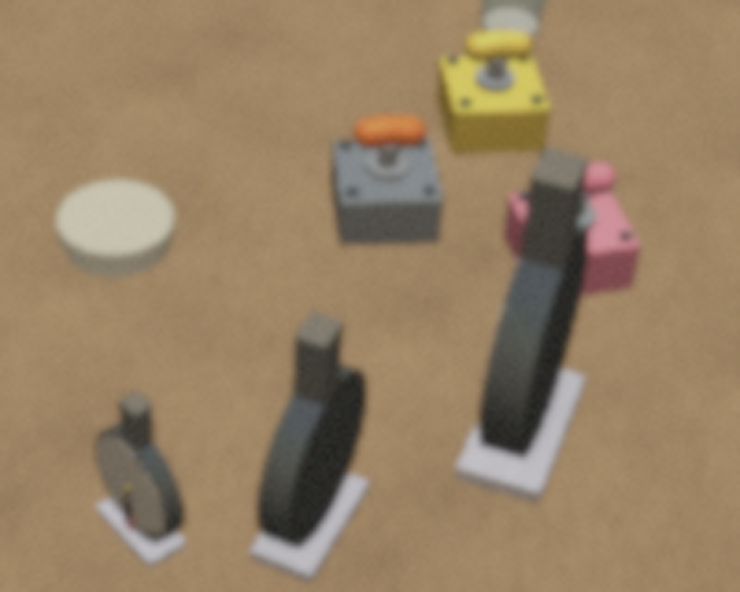

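View pics/wrist0.png

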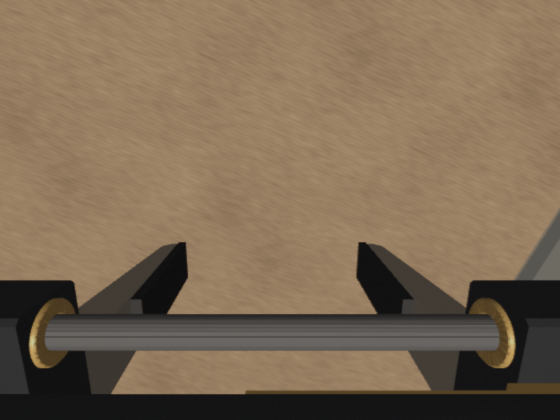

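```bash
python3 - <<'E'
from h import *
c=viewer.camera_info("top")
f=lambda a:(a[0]/3.3+180-.35,a[1]/3.3+150-.35)
# hand-read from crop
def yaw(a,b,z):
    A=atz(f(a),c,z);B=atz(f(b),c,z);d=A-B;print(A.round(1),B.round(1),np.degrees(np.arctan2(d[1],d[0])).round(1))
yaw((75,283),(171,307),0)  # base lower edge, +y end minus -y end
yaw((540,212),(562,302),46) ; yaw((455,237),(477,324),46); yaw((455,237),(540,212),46); yaw((477,324),(562,300),46)
yaw((508,235),(528,282),88)
im=viewer.read_camera("top")
h=cv2.cvtColor(im,cv2.COLOR_RGB2HSV)
m=((h[...,0]<13)&(h[...,1]>200)&(h[...,2]>120)).astype(np.uint8);m[:, :300]=0;m[:,360:]=0;m[:200]=0;m[260:]=0
print(m.sum(),cv2.minAreaRect(cv2.findNonZero(m)))
(cx,cy),_,_=cv2.minAreaRect(cv2.findNonZero(m)); print("crown xy",atz((cx,cy),c,88))
p=cv2.findNonZero(m)[:,0].astype(float);w=np.array([atz(q,c,88)[:2] for q in p]);u,s,v=np.linalg.svd(w-w.mean(0));print(w.mean(0),v[0],np.degrees(np.arctan2(v[0][1],v[0][0])), s)
# silhouettes gauge
for r in viewer.silhouettes("guide","top"):
    m=r["mask"].astype(np.uint8);print(r["confidence"],cv2.minAreaRect(cv2.findNonZero(m)))
for r in viewer.silhouettes("gauge","top"):
    m=r["mask"].astype(np.uint8);print(r["confidence"],cv2.minAreaRect(cv2.findNonZero(m)))
E
```

```text
[496.5 223.8   0. ] [475.2 138.7   0. ] 76.0
[ 551.  -181.5   46. ] [ 472.9 -197.4   46. ] 11.5
[ 529.  -107.8   46. ] [ 454.2 -124.7   46. ] 12.7
[ 529.  -107.8   46. ] [ 551.  -181.5   46. ] 106.6
[ 454.2 -124.7   46. ] [ 474.6 -197.4   46. ] 105.7
[ 522.6 -147.3   88. ] [ 483.3 -162.5   88. ] 21.2
12 ((336.0, 227.5), (16.127614974975586, 7.273237705230713), 71.56504821777344)
crown xy [ 504.17244714 -153.31308624   88.        ]
[ 501.91547835 -155.49876246] [-0.96102801 -0.27645103] -163.9514954864887 [51.78132043 30.68477367]
0.93 ((333.79412841796875, 231.17648315429688), (28.861738204956055, 30.074417114257812), 75.96376037597656)
0.66 ((324.2505187988281, 283.11224365234375), (30.13900375366211, 30.184600830078125), 65.77225494384766)
0.66 ((381.6000671386719, 255.80001831054688), (27.828041076660156, 30.990318298339844), 71.56504821777344)
0.95 ((216.00001525878906, 228.50003051757812), (42.69074630737305, 19.28989028930664), 18.434947967529297)
0.79 ((209.21681213378906, 191.75221252441406), (18.061840057373047, 26.43425750732422), 41.18592834472656)
0.64 ((255.93682861328125, 275.82647705078125), (59.79355239868164, 22.10588264465332), 10.954063415527344)
0.35 ((333.5294189453125, 231.11764526367188), (30.074417114257812, 31.044557571411133), 75.96376037597656)
```

```bash
cat >> h.py <<'E'
def toolrot(yaw,lean=0.0,pitch=0.0):
    """tool orientation gripping a gauge of given yaw (rad); lean = top leans to +y of gauge. returns rotvec"""
    G=Ro.from_euler('z',yaw)*Ro.from_euler('x',-lean)*Ro.from_euler('y',pitch)
    T=np.array([[0,0,-1.],[0,-1,0],[-1,0,0]])  # cols: tool x=-gz, y=-gy, z=-gx
    return (G*Ro.from_matrix(T)).as_rotvec()
CT=np.array([-170.3,-.1,-67.9]); CA=np.array([[0,1,0],[-.24,0,.971],[.971,0,.24]])
def campose(target,yaw,el,dist,vrow=214):
    """tool pose so camera at elevation el on the +x side of yaw frame looks at target"""
    # base tool orientation camera elevation: asin(.971)
    e0=np.arcsin(.971); p=e0-el
    # tilt so that camera looks more horizontally along -gx : rotate about gy
    best=None
    for sg in(1,-1):
        rv=toolrot(yaw,0,sg*p); R=Ro.from_rotvec(rv).as_matrix(); z=R@CA[2]
        if best is None or abs(-z[2]-np.sin(el))<best[0]: best=(abs(-z[2]-np.sin(el)),rv,R)
    _,rv,R=best
    y=(vrow-214.5)/335.28*dist
    C=np.array(target)-R@(CA.T@np.array([0,y,dist]))
    return C-R@CT, rv
E
python3 - <<'E'
from h import *
p,rv=campose([505,-156,80],np.radians(14),np.radians(76),300,170); print(p,rv)
print(kin.ik(p,rv))
for el in (70,60,50,45,40):
  for yw in (-14,-30,-45):
    q,rq=campose([508+10,177-3,69],np.radians(yw),np.radians(el),320,170); print(el,yw,q.round(),kin.ik(q,rq))
E
```

```text
[ 471.85919709 -164.36599157  210.65684421] [ 2.08833268  0.25641501 -2.09445705]
[ 0.48960863  0.23776672 -0.25552377  1.95305518  0.07429421  0.96210783
 -1.12816289]
70 -14 [502. 178. 222.] [ 0.16664026  0.40638506 -0.67374708  1.78014355  0.19754522  1.12753387
 -2.38448878]
70 -30 [504. 182. 222.] [ 0.10425885  0.37738771 -0.57759397  1.79260208  0.12822306  1.09343516
 -2.6037619 ]
70 -45 [507. 185. 222.] [ 0.08132689  0.36186407 -0.53823177  1.80417126  0.09335836  1.06276315
 -2.83459902]
60 -14 [529. 171. 223.] [ 0.08525738  0.50986901 -0.51870238  1.61879813  0.07802471  1.30054153
 -2.24971988]
60 -30 [527. 168. 223.] [ 0.06090718  0.46288181 -0.42121137  1.66511753 -0.03096265  1.23545573
 -2.41903962]
60 -45 [526. 166. 223.] [ 0.04815628  0.41848238 -0.35574059  1.71840452 -0.11458952  1.16677707
 -2.59262221]
50 -14 [554. 165. 218.] [ 0.02007562  0.63107827 -0.38625029  1.45105465 -0.02222532  1.48311589
 -2.15025608]
50 -30 [550. 155. 218.] [ 0.04307292  0.57494007 -0.31166434  1.52859535 -0.14778567  1.39617775
 -2.29327377]
50 -45 [544. 147. 218.] [ 0.05889874  0.51257207 -0.24823289  1.61997042 -0.25849915  1.30126085
 -2.42668524]
45 -14 [567. 162. 215.] [-0.0035872   0.69831962 -0.33264198  1.36449205 -0.06593687  1.57709476
 -2.1130423 ]
45 -30 [561. 149. 215.] [ 0.03327878  0.63650722 -0.2590615   1.4581643  -0.20152775  1.48063101
 -2.2424538 ]
45 -45 [553. 138. 215.] [ 0.06580603  0.56758941 -0.20307834  1.56763635 -0.31890476  1.37459494
 -2.3613586 ]
40 -14 [579. 159. 210.] [-0.02328318  0.76908095 -0.28468604  1.27613428 -0.10771534  1.67239932
 -2.0824622 ]
40 -30 [572. 143. 210.] [ 0.0262857   0.7018333  -0.21254999  1.38623043 -0.25145474  1.5667795
 -2.20043114]
40 -45 [562. 130. 210.] [ 0.06970296  0.6262961  -0.15756682  1.51389244 -0.37623713  1.45109682
 -2.30373566]
```

```bash
python3 - <<'E'
from h import *
p,rv=campose([505,-156,80],np.radians(14),np.radians(76),300,150)
robot.movep(p,rv); robot.hold(.2)
c=viewer.camera_info("wrist");im=viewer.read_camera("wrist");cv2.imwrite("pics/w_guide.png",im[:,:,::-1]);
import pickle;pickle.dump((c,im),open("wg.pkl","wb"))
pp("stud_crown","wrist",c);pp("guide","wrist",c);print(robot.observe()["t"],proj([505,-156,95],c))
q,rq=campose([518,174,69],np.radians(-14),np.radians(50),320,160)
u=q.copy();u[2]+=90
robot.movep(u,rq);robot.servo_line(q,feed=200);robot.hold(.2)
c=viewer.camera_info("wrist");im=viewer.read_camera("wrist");cv2.imwrite("pics/w_dial.png",im[:,:,::-1])
pickle.dump((c,im),open("wd.pkl","wb"))
for n in("gauge","gauge_grip","pointer_tip","mark_tip"):pp(n,"wrist",c)
print(robot.observe()["t"],robot.observe()["joints"])
E
```

```text
stud_crown wrist 0.91 [ 500.7 -152.3   91.9] [266. 154.]
stud_crown wrist 0.88 [ 436.8 -293.1   96.7] [398. 261.]
stud_crown wrist 0.8 [ 361.5 -123.4   94. ] [201. 291.]
guide wrist 0.9 [ 359.5 -126.4   -1.2] [219. 257.]
guide wrist 0.75 [ 509.  -153.3    4.9] [270. 142.]
guide wrist 0.62 [ 435.4 -290.4   -1.8] [366. 230.]
3.3917 [271.05262677 150.68667563]
gauge wrist 0.64 [375.7  62.7  -1.4] [380. 205.]
gauge_grip wrist 0.83 [619.8 203.3 107.3] [197.  74.]
gauge_grip wrist 0.61 [506.9 173.9 157.6] [277. 231.]
pointer_tip wrist 0.69 [525.2 174.5  20.8] [271. 131.]
pointer_tip wrist 0.56 [392.9  60.6  25.9] [386. 208.]
pointer_tip wrist 0.44 [527.2 192.3  20.5] [254. 133.]
mark_tip wrist 0.62 [527.6 190.1  22.4] [256. 133.]
mark_tip wrist 0.4 [399.3  62.8  27.2] [384. 205.]
5.8 [ 2.01760054e-03  6.09086003e-01 -3.61272542e-01  1.46582285e+00
 -4.15421672e-02  1.48450848e+00 -2.14183360e+00]
```

View pics/w_guide.png

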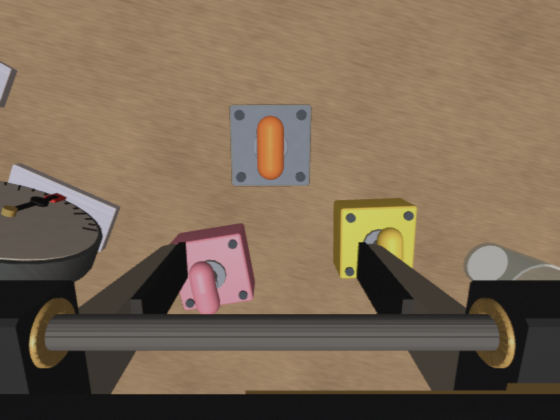

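View pics/w_dial.png

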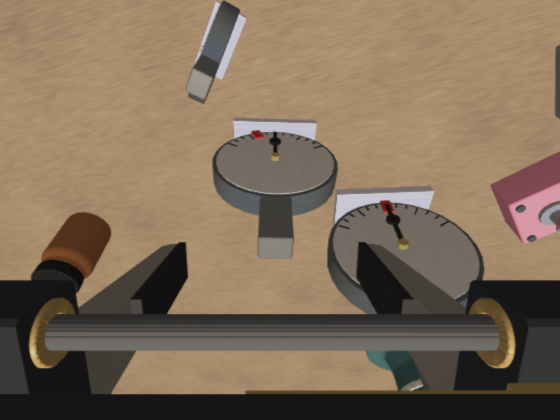

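```bash
python3 - <<'E'
from h import *
import pickle
c,im=pickle.load(open("wd.pkl","rb"))
a=cv2.resize(im[110:265,205:345],None,fx=4,fy=4,interpolation=cv2.INTER_CUBIC);
cv2.imwrite("pics/dialcrop.png",a[:590,:,::-1])
c,im=pickle.load(open("wg.pkl","rb"))
a=cv2.resize(im[95:195,220:320],None,fx=5,fy=5,interpolation=cv2.INTER_CUBIC);cv2.imwrite("pics/guidecrop.png",a[:,:,::-1])
E
```

```text
(no output)
```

View pics/dialcrop.png

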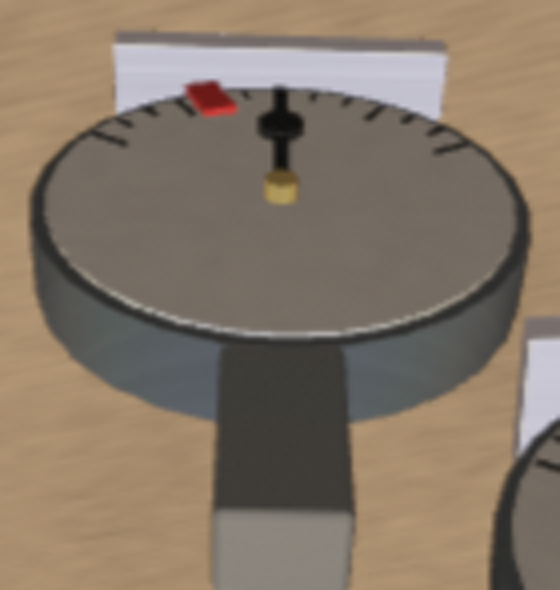

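View pics/guidecrop.png

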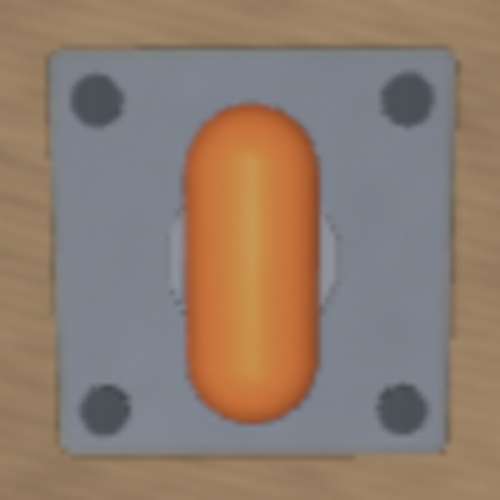

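```bash
python3 - <<'E'
from h import *
import pickle
from scipy.optimize import least_squares
c,im=pickle.load(open("wd.pkl","rb"))
f=lambda a:np.array([a[0]/4+205-.375,a[1]/4+110-.375])
pts=[((115,33),(22,45,0)),((446,43),(22,-45,0)),((115,44),(22,45,10)),((445,53),(22,-45,10)),((217,511),(11,13,178)),((352,513),(11,-13,178)),((281,182),(17,0,69))]
def W(th,l): 
    return np.array([th[0],th[1],0])+Ro.from_euler('z',th[2]).apply(l)
def res(th): return np.concatenate([proj(W(th,l),c)-f(a) for a,l in pts])
r=least_squares(res,[508,177,-.24],loss='soft_l1',x_scale=[1,1,.01]);th=r.x
print("gauge",th[:2].round(1),np.degrees(th[2]).round(2));print(res(th).reshape(-1,2).round(1))
# dial plane x=11: intersect
def ondial(a,x=11.5):
    o,d=ray(f(a),c);Rg=Ro.from_euler('z',th[2]).inv();o=Rg.apply(o-[th[0],th[1],0]);d=Rg.apply(d)
    return (o+d*(x-o[0])/d[0])
for nm,a,x in(("mark centre",(211,98),12),("mark TL",(188,86),12),("mark BR",(236,112),12),("ptr tip",(280,90),14),("bob",(281,125),14),("pivot",(281,196),12)):
    q=ondial(a,x);print(nm,q.round(1),"ang",np.arctan2(q[1],69-q[2]).round(3),np.hypot(q[1],69-q[2]).round(1))
# dial ellipse centre: rim left/right extremes of face
# guide
c,im=pickle.load(open("wg.pkl","rb"))
g=lambda a:np.array([a[0]/5+220-.4,a[1]/5+95-.4])
P=[((50,50),(40,40,46)),((455,50),(40,-40,46)),((445,450),(-40,-40,46)),((62,450),(-40,40,46)),((253,103),(28,0,83)),((253,423),(-28,0,83)),]
def res2(t): return np.concatenate([proj(W(t,l),c)-g(a) for a,l in P])
for sub in (P,P[:4],P[4:]):
    P=sub;r=least_squares(res2,[505,-156,.24],x_scale=[1,1,.01]);print("guide",r.x[:2].round(1),np.degrees(r.x[2]).round(2),r.fun.round(1))
E
```

```text
gauge [507.4 175.2] -15.66
[[ 0.3 -0.8]
 [-0.4 -1. ]
 [-0.5  0.4]
 [ 0.7  0.4]
 [-1.6  0.7]
 [ 1.2  1. ]
 [ 0.1 -1.2]]
mark centre [12.  18.4 19.1] ang 0.353 53.2
mark TL [12.  24.9 12.3] ang 0.414 61.9
mark BR [12.  11.5 26.7] ang 0.267 43.8
ptr tip [14.  -0.  17.3] ang -0.001 51.7
bob [14.  -0.2 37.1] ang -0.006 31.9
pivot [12.  -0.1 69.2] ang -2.787 0.2
guide [ 506.5 -154.7] 13.94 [-0.9 -1.   1.2 -1.   0.9  1.3 -0.9  1.3 -0.2 -0.4 -0.1  0.1]
guide [ 506.6 -154.6] 13.95 [-1.  -1.   1.1 -1.1  0.9  1.2 -0.9  1.3]
guide [ 506.5 -154.8] 13.85 [ 0.  -0.2 -0.   0.3]
```

```bash
python3 - <<'E'
from h import *
yaw=np.radians(-15.66); rv=toolrot(yaw)
s=robot.observe()
p=s["tcp_pos"].copy();p[2]+=70;robot.servo_line(p,feed=250)
robot.movep([507.4,175.2,235],rv)
robot.hold(.2)
c=viewer.camera_info("wrist");im=viewer.read_camera("wrist");cv2.imwrite("pics/w_pre.png",im[:,:,::-1])
s=robot.observe();print(s["t"],s["tcp_pos"],s["joints"].round(2),s["contact_force"])
for y in(-13,13):
  for x in(-11,11):
    print(y,x,proj(np.array([507.4,175.2,178])+Ro.from_euler('z',yaw).apply([x,y,0]),c).round(1))
E
```

```text
7.0917 [508.52137184 174.78882248 234.60504415] [-0.08  0.29 -0.37  1.84  0.12  1.04 -2.35] [ 0.52447406 -0.38165607  0.05022992]
-13 -11 [290.8 247. ]
-13 11 [291.1 217.2]
13 -11 [254.4 247.1]
13 11 [253.9 217.2]
```

View pics/w_pre.png

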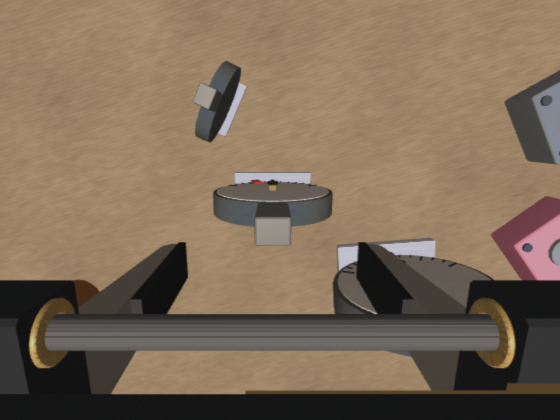

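```bash
python3 - <<'E'
from h import *
robot.servo_line([507,175.2,137.5],feed=120); robot.hold(.1)
s=robot.observe();print(s["t"],s["tcp_pos"],s["contact_force"])
grip(0.0,40);s=robot.observe();print(s["t"],s["grip_width"]*92,s["tcp_pos"],s["contact_force"])
robot.servo_line([507,175.2,290],feed=150);robot.hold(.3)
s=robot.observe();print(s["t"],s["grip_width"]*92,s["tcp_pos"],s["contact_force"],s["wrist_torque"])
im=viewer.read_camera("wrist");cv2.imwrite("pics/w_lift.png",im[:,:,::-1])
im=viewer.read_camera("side");cv2.imwrite("pics/s_lift.png",im[:,:,::-1])
# plan check
for lean in(0,.352):
    print(kin.ik([506.5,-154.7,300],toolrot(np.radians(13.9),lean)))
E
```

```text
8.1583 [507.61961015 175.47765927 138.38038993] [ 0.39076084 -0.25258319 -0.40322462]
9.1667 25.345946488617404 [506.90364083 175.04044747 137.38722111] [-0.92261624 -0.26943228 -0.38470378]
10.6333 25.44599774781871 [506.81894078 175.1518388  289.50722069] [-0.6986531   0.01394761 -3.4698177 ] [0.08885172 0.08923711 0.03827519]
[ 0.41674461  0.19661228 -0.21147732  1.7846574   0.04464448  1.16495645
 -1.1366061 ]
[ 0.2483268   0.12792673 -0.24543896  1.91386434  0.43075061  1.05492897
 -1.52786618]
```

View pics/w_lift.png

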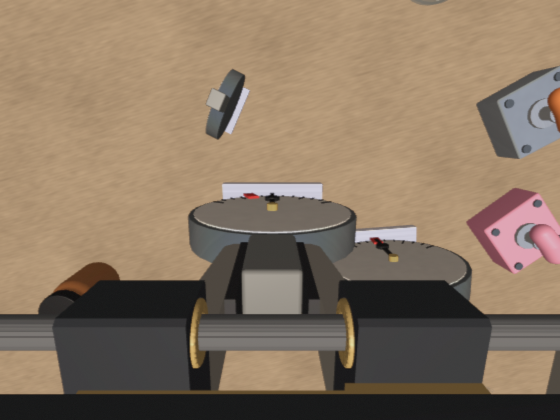

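View pics/s_lift.png

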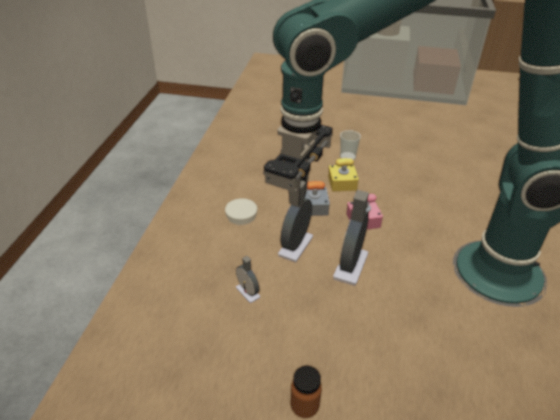

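```bash
python3 - <<'E'
from h import *
rv=toolrot(np.radians(13.9))
robot.movep([506.2,-155.2,290],rv);robot.hold(.2)
robot.servo_line([506.2,-155.2,250],feed=120);robot.hold(.5)
ss=[]
for i in range(10): robot.hold(.03);s=robot.observe();ss.append(np.r_[s["tcp_pos"],s["contact_force"]])
print(s["t"],np.mean(ss,0).round(2),np.std(ss,0).round(2),np.degrees((Ro.from_rotvec(s["tcp_rot"])*Ro.from_rotvec(rv).inv()).as_rotvec()))
im=viewer.read_camera("side");c=viewer.camera_info("side")
a=cv2.resize(im[80:280,240:400],None,fx=3,fy=3,interpolation=cv2.INTER_CUBIC);cv2.imwrite("pics/s_over.png",a[:,:,::-1])
im=viewer.read_camera("wrist");cv2.imwrite("pics/w_over.png",im[:,:,::-1])
pp("stud_crown","side",c);pp("gauge_base","side",c)
E
```

```text
13.5 [ 5.0620e+02 -1.5522e+02  2.5003e+02  2.0000e-02 -2.0000e-02 -3.0700e+00] [0.02 0.01 0.05 0.38 0.53 0.4 ] [-0.00042575  0.00185657 -0.00160184]
stud_crown side 0.73 [ 437.1 -291.6   93.3] [344. 158.]
stud_crown side 0.51 [ 508.  -157.    96.2] [315. 181.]
stud_crown side 0.43 [ 359.9 -123.7   97.6] [366. 194.]
gauge_base side 0.87 [ 511.3 -154.9  108.7] [313. 177.]
gauge_base side 0.67 [381.1  63.5  -1.5] [349. 267.]
gauge_base side 0.63 [6.160e+02 2.033e+02 4.000e-01] [247. 293.]
```

View pics/s_over.png

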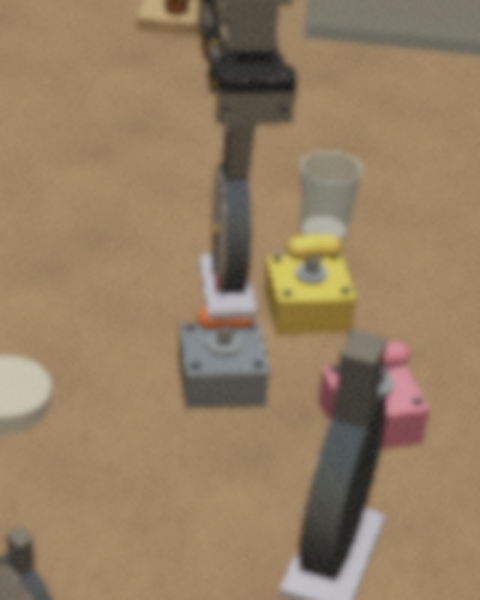

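View pics/w_over.png

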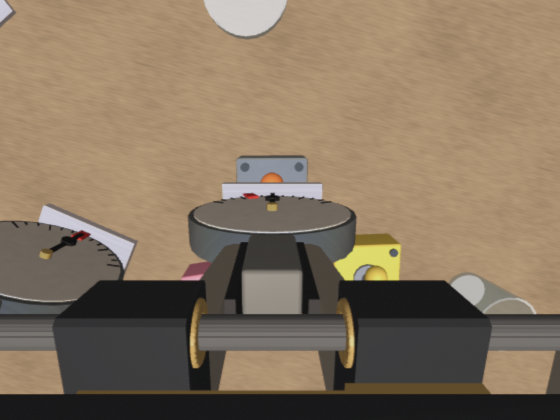

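```bash
cat >> h.py <<'E'
def meas(n=6,dt=.02):
    a=[]
    for i in range(n):
        robot.hold(dt);s=robot.observe();a.append(np.r_[s["tcp_pos"],s["contact_force"],s["wrist_torque"],s["t"],s["grip_width"]])
    return np.mean(a,0)
E
python3 - <<'E'
from h import *
robot.servo_line([506.2,-155.2,236],feed=60);robot.hold(.2)
m=meas(8);f0=m[5];print(m[:6].round(2))
for z in (233.5,232,231,230,229,228,227):
    robot.servo_line([506.2,-155.2,z],feed=25);m=meas(6);print(z,m[2].round(2),m[3:9].round(2),m[-2:].round(3),flush=True)
    if m[5]-f0>4.5:break
E
```

```text
[ 5.0636e+02 -1.5523e+02  2.3622e+02 -3.0000e-02 -2.0000e-01 -3.0200e+00]
233.5 233.4 [-0.25  0.1  -3.09  0.03  0.    0.  ] [14.725  0.281]
232 232.24 [ 0.33  0.13 -1.71 -0.03 -0.07 -0.01] [15.075  0.281]
231 231.16 [ 0.28  0.01 -1.03 -0.03 -0.17 -0.02] [15.425  0.282]
230 230.12 [ 0.53 -0.53  0.   -0.08 -0.25  0.01] [15.775  0.282]
229 229.12 [ 0.6  -0.34  0.2  -0.09 -0.3  -0.03] [16.125  0.28 ]
228 228.1 [ 1.   -0.46  0.94 -0.13 -0.37 -0.02] [16.475  0.28 ]
227 227.11 [ 1.05 -0.77  1.34 -0.14 -0.41  0.  ] [16.825  0.282]
```

```bash
cat >> h.py <<'E'
YAW=np.radians(13.9)
def rock(l,A=(506.2,-155.2,77.8),dz=0.):
    Z=Ro.from_euler('z',YAW);n=np.array([0,np.sin(l),np.cos(l)])
    b=np.array([0,12*np.sin(l)-12*l*np.cos(l),12*np.cos(l)+12*l*np.sin(l)])
    return np.array(A)+[0,0,dz]+Z.apply(b+137.3*n), toolrot(YAW,l)
E
python3 - <<'E'
from h import *
print(rock(0),robot.observe()["tcp_pos"])
for l in (.06,.12,.18,.24,.30,.352):
    p,rv=rock(l);robot.servo_line(p,feed=40,rotation=rv);m=meas(5);print(l,p.round(1),m[:3].round(1),m[3:9].round(2),m[-2:].round(3),flush=True)
    if m[5]>4.5 or m[5]<-1.5:print("STOP");break
im=viewer.read_camera("side");a=cv2.resize(im[80:280,240:400],None,fx=3,fy=3,interpolation=cv2.INTER_CUBIC);cv2.imwrite("pics/s_rock.png",a[:,:,::-1])
E
```

```text
(array([ 506.2, -155.2,  227.1]), array([ 2.09253119,  0.25507711, -2.09253119])) [ 506.34630349 -155.22893379  227.11126727]
0.06 [ 504.2 -147.2  226.9] [ 503.8 -146.3  226.7] [-0.    2.61  1.36  1.09  0.08  0.01] [17.275  0.28 ]
0.12 [ 502.2 -139.2  226.2] [ 502.  -139.2  226.1] [-0.72  2.24  1.75  0.89  0.28 -0.  ] [17.717  0.28 ]
0.18 [ 500.3 -131.3  225.1] [ 500.2 -131.3  225. ] [-0.8   2.59  1.47  1.01  0.33 -0.04] [18.158  0.28 ]
0.24 [ 498.3 -123.5  223.5] [ 498.4 -123.5  223.5] [-0.77  2.56  1.39  1.13  0.35 -0.01] [18.6    0.281]
0.3 [ 496.4 -115.7  221.5] [ 496.5 -115.7  221.5] [-1.21  3.23  1.87  1.3   0.39 -0.03] [19.042  0.281]
0.352 [ 494.8 -109.1  219.4] [ 494.9 -109.1  219.4] [-0.96  3.54  1.33  1.37  0.4  -0.01] [19.45   0.282]
```

View pics/s_rock.png

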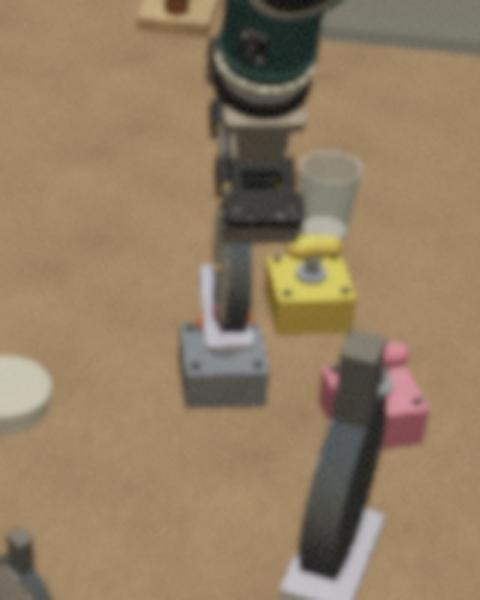

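```bash
python3 - <<'E'
from h import *
import pickle
robot.hold(2.0)
s=robot.observe();c=viewer.camera_info("wrist");im=viewer.read_camera("wrist");pickle.dump((c,im,s),open("wf.pkl","wb"))
cv2.imwrite("pics/w_rock.png",im[:,:,::-1])
a=cv2.resize(im[170:230,210:330],None,fx=6,fy=6,interpolation=cv2.INTER_CUBIC);cv2.imwrite("pics/w_rockc.png",a[:,:,::-1])
pp("pointer_tip","wrist",c);pp("mark_tip","wrist",c);print(s["t"])
E
```

```text
pointer_tip wrist 0.65 [396.6  61.   26.6] [  7. 269.]
pointer_tip wrist 0.51 [ 516.1 -125.4  106.8] [250. 193.]
mark_tip wrist 0.61 [400.2  62.8  24.1] [  6. 264.]
mark_tip wrist 0.59 [ 513.9 -127.5  104.7] [251. 196.]
21.5333
```

View pics/w_rock.png

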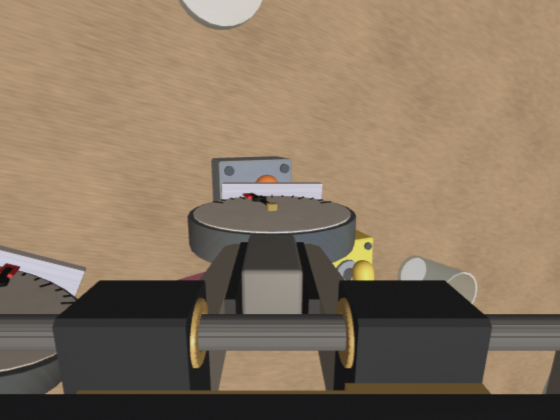

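View pics/w_rockc.png

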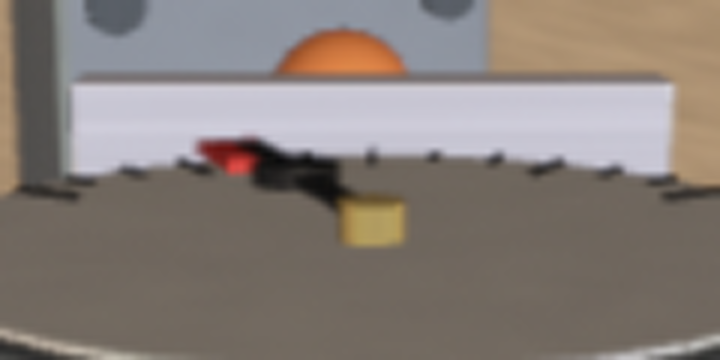

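```bash
python3 - <<'E'
from h import *
im=cv2.imread("pics/w_over.png");a=cv2.resize(im[170:230,210:330],None,fx=6,fy=6,interpolation=cv2.INTER_CUBIC);cv2.imwrite("pics/w_overc.png",a)
import pickle
c,_,s=pickle.load(open("wf.pkl","rb"))
l=.352
R=Ro.from_rotvec(s["tcp_rot"]).as_matrix();G=np.c_[-R[:,2],-R[:,1],-R[:,0]]
b=s["tcp_pos"]-137.3*G[:,2];print("lean from FK",np.arctan2(-G[2,1]*-1 if 0 else G[2,1],G[2,2]), "b",b)
for lab,pt in [("mark",(lambda a:(12,51*np.sin(a),69-51*np.cos(a))))]:
  for a in (.25,.3,.352,.4):
    q=proj(b+G@np.array(pt(a)),c);print(lab,a,(q-[210,170]+.42)*6)
for x in(14,16,18):
  for a in(.3,.352,.4):
    for r in(51,30): q=proj(b+G@np.array([x,r*np.sin(a),69-r*np.cos(a)]),c);print("ptr",x,a,r,((q-[210,170]+.42)*6).round(1))
for x in (11,17,22): print("pivot",x,((proj(b+G@np.array([x,0,69]),c)-[210,170]+.42)*6).round(1))
print("base corners",[((proj(b+G@np.array([22,y,10]),c)-[210,170]+.42)*6).round(1) for y in(45,-45)])
E
```

```text
lean from FK -0.35188824079173 b [ 506.22029355 -154.91407618   90.51722806]
mark 0.25 [287.89654255 167.50235575]
mark 0.3 [270.81724243 168.41494175]
mark 0.352 [253.19588755 169.53922985]
mark 0.4 [237.07992998 170.73552936]
ptr 14 0.3 51 [270.6 154.9]
ptr 14 0.3 30 [309.1 182.2]
ptr 14 0.352 51 [253. 156.]
ptr 14 0.352 30 [298.1 183. ]
ptr 14 0.4 51 [236.9 157.1]
ptr 14 0.4 30 [288.  183.7]
ptr 16 0.3 51 [270.5 141.3]
ptr 16 0.3 30 [309.  167.7]
ptr 16 0.352 51 [252.8 142.3]
ptr 16 0.352 30 [297.9 168.4]
ptr 16 0.4 51 [236.6 143.4]
ptr 16 0.4 30 [287.8 169.2]
ptr 18 0.3 51 [270.3 127.6]
ptr 18 0.3 30 [308.9 153.1]
ptr 18 0.352 51 [252.6 128.7]
ptr 18 0.352 30 [297.8 153.8]
ptr 18 0.4 51 [236.4 129.7]
ptr 18 0.4 30 [287.7 154.5]
pivot 11 [374.7 252.8]
pivot 17 [374.7 204.7]
pivot 22 [374.7 164.1]
base corners [array([72.7, 89.4]), array([676.3,  89.2])]
```

View pics/w_overc.png

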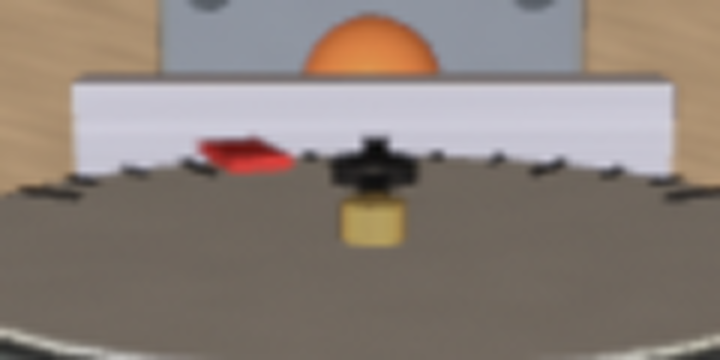

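```bash
cat > fit.py <<'E'
from h import *
import pickle
from scipy.optimize import least_squares
def red(im):
    f=im.astype(float);return np.clip((f[...,0]-1.6*np.maximum(f[...,1],f[...,2])),0,None)
def gold(im):
    f=im.astype(float);return np.clip(np.minimum(f[...,0],f[...,1]*1.2)-1.5*f[...,2],0,None)
def cen(w,box):
    x0,x1,y0,y1=box;s=w[y0:y1,x0:x1];yy,xx=np.mgrid[y0:y1,x0:x1];s=np.where(s>20,s,0);print("wt",s.sum());return np.array([(s*xx).sum(),(s*yy).sum()])/s.sum()
E
python3 - <<'E'
from fit import *
def P(b,G,v,c): return proj(b+G@np.array(v,float),c)
def barpts(a,x): # grid on bar
    er=np.array([0,np.sin(a),-np.cos(a)]);et=np.array([0,np.cos(a),np.sin(a)])
    return [np.array([x,0,69])+er*r+et*t for r in np.linspace(43,59,9) for t in np.linspace(-4.5,4.5,7)]
# dial view
c,im=pickle.load(open("wd.pkl","rb"))
for i in range(0): pass
m=cen(red(im),(245,268,125,142));print("red centroid dial",m)
th=[507.4,175.2,np.radians(-15.66)]
b=np.array([th[0],th[1],0]);G=Ro.from_euler('z',th[2]).as_matrix()
# tick 10-deg check etc: angle fit on column only and row only w/ pivot-corrected reference
piv=np.array([281/4+205-.375,0]);dc=piv[0]-P(b,G,(17,0,69),c)[0];print("dcol",dc)
for x in(11,12,13):
    aa=np.linspace(.2,.5,61);cc=np.array([np.mean([P(b,G,v,c) for v in barpts(a,x)],0) for a in aa])
    print(x,"col->",np.interp(-(m[0]-dc),-cc[:,0],aa),"row at that",np.interp(np.interp(-(m[0]-dc),-cc[:,0],aa),aa,cc[:,1]),m[1])
# over view
im=cv2.imread("pics/w_over.png")[:,:,::-1]
m=cen(red(im),(240,262,190,202));print("over",m)
c,_,s=pickle.load(open("wf.pkl","rb"))
R=Ro.from_rotvec(s["tcp_rot"]).as_matrix();G=np.c_[-R[:,2],-R[:,1],-R[:,0]];b=s["tcp_pos"]-137.3*G[:,2]
for colpiv in (272.0,271.8):
  dc=colpiv-P(b,G,(17,0,69),c)[0]
  for x in(11,12,13):
    cc=np.array([np.mean([P(b,G,v,c) for v in barpts(a,x)],0) for a in aa])
    print(x,dc,"col->",np.interp(-(m[0]-dc),-cc[:,0],aa),m[1])
E
```

```text
wt 4535.599999999999
red centroid dial [257.50833407 134.87591498]
dcol -0.10244816829441561
11 col-> 0.36248933461487215 row at that 135.99946779449624 134.87591498368462
12 col-> 0.36252546869333147 row at that 135.13962400363053 134.87591498368462
13 col-> 0.3625616043262657 row at that 134.27668598561743 134.87591498368462
wt 4277.4
over [250.86005517 195.97825782]
11 -0.030318966342974818 col-> 0.36845296599983823 195.97825782017114
12 -0.030318966342974818 col-> 0.3681409613914002 195.97825782017114
13 -0.030318966342974818 col-> 0.3678289685040736 195.97825782017114
11 -0.23031896634296345 col-> 0.3648796214950751 195.97825782017114
12 -0.23031896634296345 col-> 0.36457092197526914 195.97825782017114
13 -0.23031896634296345 col-> 0.3642622336845064 195.97825782017114
```

```bash
python3 - <<'E'
from h import *
p,rv=rock(.365);robot.servo_line(p,feed=15,rotation=rv);robot.hold(2.0)
m=meas(10);print(m[:3].round(2),p.round(2),m[3:9].round(2),m[-2:])
im=viewer.read_camera("wrist");a=cv2.resize(im[170:230,210:330],None,fx=6,fy=6,interpolation=cv2.INTER_CUBIC);cv2.imwrite("pics/w_finc.png",a[:,:,::-1])
for n in ("side","top"):cv2.imwrite(f"pics/{n}_fin.png",viewer.read_camera(n)[:,:,::-1])
s=robot.observe();print(s["t"],s["joint_velocities"].round(3))
for n in("jar_center","beaker_center","dishes_center","stud_crown"):pp(n,"side")
E
```

```text
[ 494.35 -107.48  218.81] [ 494.38 -107.44  218.83] [ 0.19 -1.04  1.52 -0.27 -0.21  0.05] [24.04167     0.27910851]
24.2667 [ 0.     0.     0.001  0.002  0.001 -0.     0.   ]
jar_center side 0.61 [433.1 459.   53.7] [306. 391.]
beaker_center side 0.56 [ 429.8 -449.1   40.9] [349. 146.]
dishes_center side 0.81 [705.7 -78.   14.7] [241. 211.]
stud_crown side 0.46 [ 435.1 -287.6   90.6] [344. 160.]
stud_crown side 0.45 [ 356.5 -123.    93.5] [367. 196.]
```

View pics/w_finc.png

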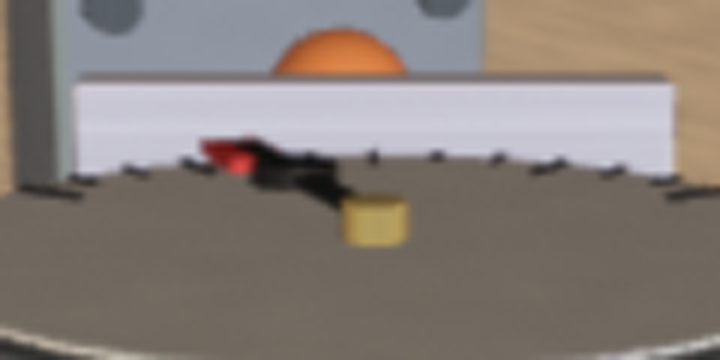

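View pics/side_fin.png

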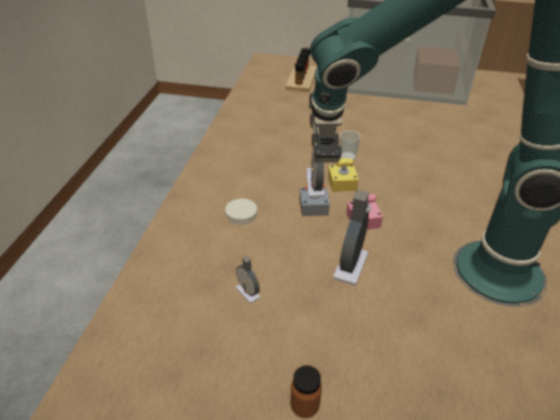

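```bash
python3 - <<'E'
from fit import *
im=viewer.read_camera("wrist");s=robot.observe();c=viewer.camera_info("wrist");pickle.dump((c,im,s),open("wf2.pkl","wb"))
c1,im1,s1=pickle.load(open("wf.pkl","rb"));im0=cv2.imread("pics/w_over.png")[:,:,::-1]
for nm,I in(("over",im0),("r.352",im1),("r.365",im)):
    f=I.astype(float).max(2)
    w=np.clip(75-f,0,None)
    print(nm,"gold",cen(gold(I),(262,284,200,214)).round(2),"red",cen(red(I),(238,262,190,202)).round(2))
    for r in range(192,206):
        seg=w[r,236:292];x=np.arange(236,292)
        print(r,round(seg.sum()),(round((seg*x).sum()/seg.sum(),2) if seg.sum()>20 else None), end=" | ")
    print()
a=[cv2.resize(I[188:212,236:292],None,fx=14,fy=9,interpolation=cv2.INTER_CUBIC) for I in(im1,im)]
cv2.imwrite("pics/cmp.png",np.vstack(a)[:,:,::-1])
E
```

```text
wt 2808.1
wt 4277.4
over gold [271.66 206.31] red [250.86 195.98]
192 0 None | 193 5 None | 194 137 272.12 | 195 213 272.18 | 196 532 271.88 | 197 663 270.94 | 198 554 268.96 | 199 590 272.04 | 200 493 271.96 | 201 213 271.82 | 202 9 None | 203 0 None | 204 0 None | 205 0 None | 
wt 2752.2
wt 2108.8
r.352 gold [271.36 206.38] red [248.28 195.94]
192 0 None | 193 0 None | 194 159 251.76 | 195 182 253.69 | 196 409 257.54 | 197 684 258.72 | 198 560 257.25 | 199 590 259.13 | 200 611 259.61 | 201 461 262.12 | 202 281 264.42 | 203 91 264.47 | 204 20 None | 205 0 None | 
wt 2925.3
wt 1898.6
r.365 gold [271.87 206.38] red [248.46 195.92]
192 0 None | 193 0 None | 194 166 251.67 | 195 186 253.55 | 196 434 257.67 | 197 686 258.24 | 198 543 257.18 | 199 585 258.86 | 200 623 259.47 | 201 483 262.2 | 202 299 264.61 | 203 119 264.85 | 204 29 265.52 | 205 0 None |
```

View pics/cmp.png

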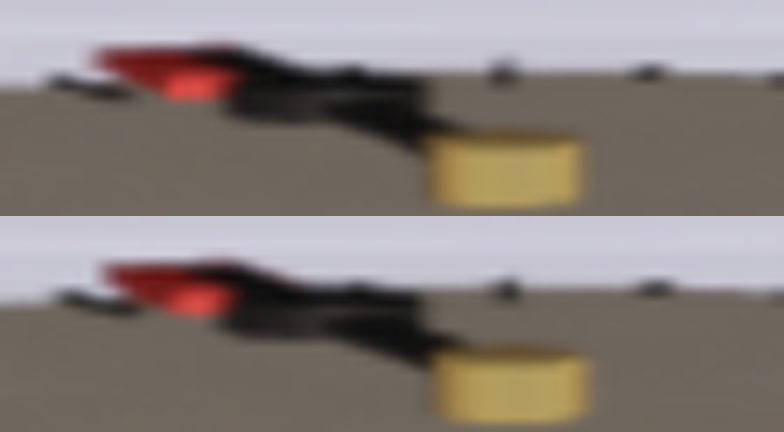

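```bash
python3 - <<'E'
from h import *
m=meas(5);print(m.round(2));robot.job_done();print(robot.observe()["t"])
E
```

```text
[ 4.9436e+02 -1.0745e+02  2.1882e+02  6.8000e-01 -1.1400e+00  1.7500e+00
 -2.6000e-01 -1.6000e-01  4.0000e-02  2.4570e+01  2.8000e-01]
the job is handed in; nothing more can be done
the job is handed in; nothing more can be done
```

I placed the 178 mm gauge across the orange crown and rocked it until the pointer sat on the red mark. I handed the job in at about 24.6 s, still gripping the gauge as it rested on the crown. `job_done()` gave no verdict.

**Which objects:** I used the middle of the three gauges, whose grip point is 156 mm up, and the grey guide with the orange crown. I gripped it at 40 N with the jaws across its y axis.

**Pressing the stud:** I set the gauge upright across the ridge and pressed until the stud was about 5 mm down. The net upward force then was about 4.4 N. At hand-in it was about 4.8 N, which also fits roughly 5 mm, well short of the 16 mm bottom.

**Lean against the mark:**
- **Mark angle:** two camera views put it at 0.363 rad and 0.365–0.368 rad. I had first hand-read 0.353, so I corrected the lean from 0.352 to 0.365 rad.
- **Pointer:** after settling, the last wrist image showed it lying on the mark. Its tip read about 0.36 rad and its bob about 0.37 rad, so it agrees with the mark to about 0.01 rad.

**One thing that changed:** the sideways force on the gauge went from +3.5 N to −1 N during the last rocking step, and the gauge moved about 0.5 mm in the wrist image. It held still after that.

**Bystanders:** the jar and beaker measured within about 5 mm of where they started, and the dishes within about 6 mm. That is about the detector's error, and the arm never came near them.

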